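Reset the bench power supply through its guarded well

ROBOT

A 6-joint arm with a two-finger parallel gripper is mounted at the origin on a cart in front of the work surface, level with it; the furniture and walls round the work are solid. World frame = base frame: x ahead of the robot, y to its left, z up, the work surface at z = 0. Lengths are in m, angles in rad, forces in N, time in s.
With the tool pointing down it reaches from about 0.3 to 0.875 m from the base axis. Payload 6.4 kg.
Tool frame: the origin (TCP) lies between the finger pads; the fingertips stand 19 mm ahead of it and the grasp point (between the pads) is the TCP (ctrl.tips_ahead is the z of the fingertips in the tool frame, in m); z points along the fingers, y is the line along which they close (so a half turn about z gives the same grasp; the last joint's range is limited). The gripper opens to 85 mm and grips with 20 to 120 N. Pads are 22 mm wide; open, the fingers measure 114 mm over their backs; the gripper's body (76 mm by 85 mm) begins 54 mm behind the grasp point. The pads swing forward as they close: fully open they stand 13 mm farther back than shut.
Start: joints at [-1.321, 0.181, 1.607, -0, 1.354, -0.206], TCP at [0.253, -0.516, 0.25] pointing down, gripper open.
Joint ranges: [-2.99, 2.99], [-0.89, 2.07], [0.3, 2.58], [-1.14, 4.28], [0, 2.63], [-3.12, 3.12]. Speed limits (rad/s): [2.57, 2.57, 3.01, 3.14, 3.14, 3.14].

INTERFACE

Orientations are given as a unit quaternion [w, x, y, z].
In Python, from bench import readout, vision, ctrl gives the robot as it stands.
- The arm moves only by the tool play_rows, never from a script. Its arguments are lists of equal length, an entry for each row: "xyz": the shift along the tool's x, y, z in mm, a list of three; "rot": the turn, a rotation vector about the tool's x, y, z in rad, a list of three; "grip": the opening, from 0 (shut) to 1 (fully open). In form: {"xyz": [[x, y, z], ...], "rot": [[rx, ry, rz], ...], "grip": [grip, ...]}. A call has exactly 10 rows; each row is the pose to reach, as a shift and turn from the pose commanded when the call began, along the tool's axes at that moment; what a row does not reach only later rows make up. A row lasts 1/8 s, in which the tool goes at most 62.5 mm and 10.7 degrees, less where a joint would pass 70% of its speed; a pose out of reach is approached as far as the arm can. A call with a gripper value outside its range is refused whole. The fingers move at their own pace and stop on an object; the grip force is fixed at half the most. Time passes only in rows, so rows that repeat a pose let the fingers close, or fill a call up. It gives the time, the measured TCP pose, the force, the opening and the grip force at its end, in the units of the state.
- readout.get_obs(): the state, without advancing time (a new reading comes with each control period).
- vision.camera(name): name is "side" or "top" or "wrist"; returns a dict with "color" (400x640x3 uint8, red, green, blue), "depth" (400x640 float32, m along the optical axis (not along the pixel's ray), 0 where there is no reading), "camera_matrix" (3x3 intrinsics, pixels), "k1" (the pictures are not rectified: a ray, as slopes to the right and down, at radius r is drawn at 1 + k1 r^2 times it, then the intrinsics apply), "extrinsics" (4x4, takes a point from camera to world coordinates); the wrist camera has in their place "hand_eye" (4x4, takes a point from camera to tool coordinates, whose origin is the TCP and whose axes are the flange's). Camera axes: x right, y down, z forward; pixel columns grow to the right and rows downward; lengths in m; the calibration is good to about 2 mm. A picture is of the moment at which its call begins: read the wrist's pose just before it.
- ctrl.hand_in(): hands the job in; it is judged then, once.
The state is a dict: "time_s": time; "q": joint angles; "dq": joint speeds; "joint_efforts": joint torques, N m; "eef_pos": TCP position; "eef_rot": TCP orientation; "wrist_force": force on the tool from outside, world axes, zero at the start; "torque": the same for the moment, N m; "opening": opening from 0.0 (shut) to 1.0 (fully open); "grasp_force": force on a finger pad.
Only numpy, scipy, OpenCV 4.12 (cv2) and the standard library are available. Lean on these libraries where they do the work, as an engineer would, in place of code of your own. Each camera call takes 0.05 s, during which the arm holds its last target. There are 200 camera calls.

TASK

The bench power supply has tripped: with the fingertips, slide the steel guard on its top fully aside, reach into the rectangular well beneath it, press the sunken reset key right down for a moment and let it come up, then slide the guard fully shut over the well again. Do not press the round key in the other well, do not pick anything up, and leave the supply, the jar standing on it and the other things on the bench where they are.

Things in the scene. Friction and masses are not known exactly. Their poses are not given: they have to be found in the camera images.
- supply: Grey bench power supply lying flat, loose but heavy (about 3 kg), 160 (x) x 190 (y) x 62 mm high; black fascia with meter window and knob in front, at -x. Origin: centre of its underside, z up. Top flat, 62 mm above the origin; on the line x = -28 mm: a rectangular well at y = -45 mm, a round one 30 mm wide at y = +21 mm, and a steel guard sliding along y over them.
- reset_well (a point): Centre of the mouth of the rectangular reset well, level with the supply's top (axes as the supply's). Well 36 mm along x, 50 mm along y, 32 mm deep, upright walls: closed fingertips in line with it fit. Beside it, 25 mm before and behind the centre, run the guard's rails, 5 mm high; 5 mm high stops lie 37 mm to -y and 101 mm to +y.
- reset_key_top (a point): Centre of the top of the sunken reset key, a white rectangular key 22 (x) x 32 (y) mm in the rectangular well; at rest its top is 22 mm below the supply's top.
- reset_key (a joint): How far the reset key is pressed down, m: 0 at rest, 0.006 at its stop. Spring: it starts to move at 2 N, reaches the stop at 5 N, and comes up again by itself.
- round_key_top (a point): Centre of the top of the round key (20 mm wide, white) in the round well, 22 mm below the supply's top: not to be pressed.
- round_key (a joint): How far the round key is pressed, m (0 to 0.006), same spring: leave it at 0.
- guard_ridge (a point): Centre of the top of the ridge on the guard, 18 mm above the supply's top; axes as the supply's. Ridge: bar 36 mm along x, 10 mm along y, 14.5 mm high, in the middle of a 48 (x) x 60 (y) mm plate whose upper face is 3.5 mm above the supply's top. Push the ridge sideways to slide the guard.
- slide_guard (a joint): Travel of the guard along the supply's +y, m: 0 fully shut (ridge over the rectangular well's centre), 0.062 fully open, at a stop (it then covers the round well). The rectangular well is wholly clear from 0.055. Starts 0 to 0.014 open, slides with about 1.5 N of friction, stays where it is left.
- small_jar: Small jar, 38 mm wide, 37 mm high, orange with a white lid, standing loose on the rear left part of the supply's top. Origin: centre of its underside. Leave it.
- side_cutters: Side cutters with red handles, 51 x 116 x 13 mm, lying on the bench. Origin: centre of the underside. Leave it.
- hex_bolt: Steel hex bolt, 15 x 40 x 13 mm, lying on the bench. Origin: centre of the underside. Leave it.
- wood_offcut: Wood offcut, 38 x 110 x 18 mm, lying on the bench. Origin: centre of the underside. Leave it.
- tape_measure: Dark grey tape measure, 65 x 80 x 38 mm, on the bench. Origin: centre of the underside. Leave it.
- screwdriver_small: Small yellow and black screwdriver, 16 x 145 x 16 mm, lying on the bench. Origin: centre of the underside. Leave it.
- marker_black: Black and white marker, 14 x 117 x 14 mm, lying on the bench. Origin: centre of the underside. Leave it.
Things that resemble listed ones, but are neither listed nor needed, are in the scene too. What is shaped like the small_jar but green or pink is not meant.

How it is judged:
By the outcome, as a careful person would: the job done as asked, in the order asked, and still so for the second after the job is handed in, with the robot touching nothing.
It also fails if it takes over 56 s, if anything falls off the work surface, if the arm or the gripper's body presses on something with over 40 N, if the wrist force passes 120 N, or if a joint passes its speed limit or range.

## Working session

There is one attempt and no reset: what is moved stays moved. The work goes in short steps, Python scripts to look and compute and a tool call to move; the robot and the scene stay as the last step left them, time stands still between calls to the robot, and variables do not carry over. Pictures are saved under pics/ and viewed, at most 10 in all, crops included, and the job is handed in when it is done.

Besides the shell and the picture viewer there is one more tool, called after ">>>" as a command line: name --argument value ..., lists and objects as JSON in quotes. play_rows: Moves the arm, as the interface text tells. Its arguments: {"type":"object","properties":{"xyz":{"type":"array","items":{"type":"array","items":{"type":"number"}}},"rot":{"type":"array","items":{"type":"array","items":{"type":"number"}}},"grip":{"type":"array","items":{"type":"number"}}},"required":["xyz","rot","grip"]}

```bash
mkdir -p pics; ls; cat > h.py <<'E'
import numpy as np, cv2
from bench import readout, vision, ctrl
from scipy.spatial.transform import Rotation as R
def T_tool():
    o=readout.get_obs(); q=np.array(o['eef_rot']); T=np.eye(4)
    T[:3,:3]=R.from_quat(q[[1,2,3,0]]).as_matrix(); T[:3,3]=o['eef_pos']; return T
def cam(n):
    T=T_tool(); c=vision.camera(n)
    c['T']=T@np.array(c['hand_eye']) if n=='wrist' else np.array(c['extrinsics'])
    return c
def ray(c,u,v):
    k=float(c['k1']); d=np.array([[[u,v]]],float)
    p=cv2.undistortPoints(d,np.array(c['camera_matrix']),np.array([k,0,0,0,0.]))[0,0]
    return c['T'][:3,3], c['T'][:3,:3]@np.array([p[0],p[1],1])
def onz(c,u,v,z):
    o,d=ray(c,u,v); return o+d*(z-o[2])/d[2]
def proj(c,P):
    P=np.linalg.inv(c['T'])@np.append(P,1)
    k=float(c['k1']); s=P[:2]/P[2]; s=s*(1+k*(s@s)); K=np.array(c['camera_matrix']); return K[:2,:2]@s+K[:2,2]
E
python3 - <<'E'
from h import *
a=cam('top');b=cam('side')
cv2.imwrite('pics/top.png',a['color'][...,::-1]);cv2.imwrite('pics/side.png',b['color'][...,::-1])
print(a['T'],a['k1'],T_tool(),ctrl.tips_ahead)
E
```

```text
pics
[[-0.02152861 -0.98434326  0.17494248  0.36373834]
 [-0.99971213  0.02304892  0.00666299  0.246796  ]
 [-0.0105909  -0.17474867 -0.98455611  1.04630413]
 [ 0.          0.          0.          1.        ]] -0.026888329958362697 [[ 8.97929129e-01  4.40139907e-01 -3.75818514e-04  2.52993922e-01]
 [ 4.40139951e-01 -8.97927941e-01  1.49548462e-03 -5.15852632e-01]
 [ 3.20764517e-04 -1.50825194e-03 -9.99998811e-01  2.49495102e-01]
 [ 0.00000000e+00  0.00000000e+00  0.00000000e+00  1.00000000e+00]] 0.019
```

View pics/top.png

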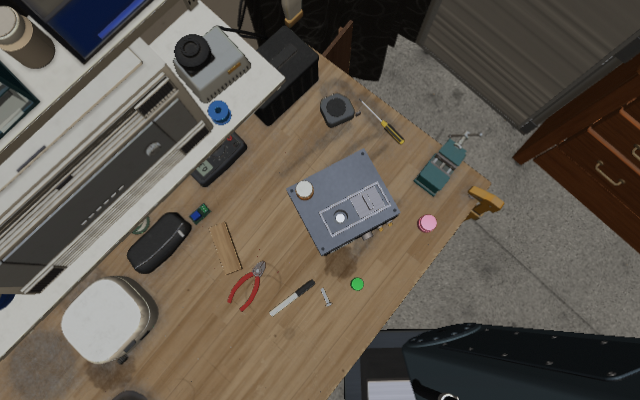

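View pics/side.png

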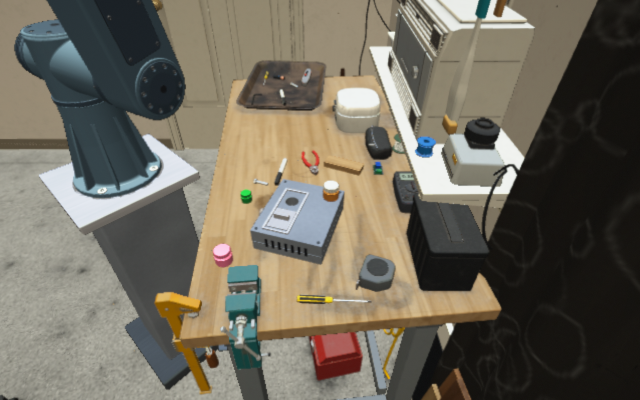

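The top view shows the supply at about (343,202). Its front faces lower right-ish, the open round well is at (341,217) and the guard is near (370,198). The jar with the white lid on the supply is at (305,189); the green (357,284) and pink (428,223) ones are decoys.

```bash
python3 - <<'E'
from h import *
a=cam('top')
im=a['color'][140:265,275:415,::-1]
cv2.imwrite('pics/crop.png',cv2.resize(im,None,fx=4.5,fy=4.5,interpolation=cv2.INTER_CUBIC))
for n,u,v in [('round',341,217),('guard',370,199),('c1',290,189),('c2',363,152),('c3',398,212),('c4',322,253)]: print(n,onz(a,u,v,.062).round(4))
E
```

```text
round [0.4921 0.2071 0.062 ]
guard [0.5291 0.1446 0.062 ]
c1 [0.5547 0.3138 0.062 ]
c2 [0.6322 0.1555 0.062 ]
c3 [0.5    0.0868 0.062 ]
c4 [0.4177 0.2488 0.062 ]
```

View pics/crop.png

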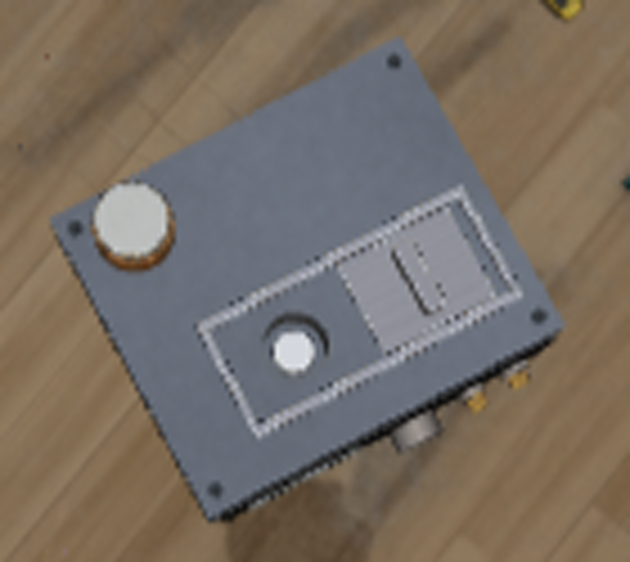

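The crop confirms it: the round well with its white key is at crop (293,345), and the guard plate with its ridge is near (415,278), slightly open. The tool yaw already nearly matches the supply.

```bash
python3 - <<'E'
from h import *
a=cam('top')
for u,v in [(330,180),(350,175),(300,280),(385,180)]:
    d=a['depth'][v-2:v+3,u-2:u+3]; o,r=ray(a,u,v); print(u,v,(o+r*np.median(d)).round(4), np.median(d))
w=cam('wrist'); print(np.array(w['hand_eye']).round(3),a['camera_matrix'])
d=np.array([.525,.14,.25])-T_tool()[:3,3]; print(T_tool()[:3,:3].T@d)
E
```

```text
330 180 [0.5724 0.2282 0.0612] 1.0062354
350 175 [0.5822 0.1852 0.0615] 1.0073978
300 280 [ 0.3634  0.2984 -0.0004] 1.0308608
385 180 [ 5.825e-01  1.024e-01 -3.000e-04] 1.0677215
[[-0.001 -0.952 -0.305  0.078]
 [ 1.    -0.001  0.001  0.001]
 [-0.001 -0.305  0.952 -0.122]
 [ 0.     0.     0.     1.   ]] [[471.19306952   0.         318.50373153]
 [  0.         471.19306952 195.75824618]
 [  0.           0.           1.        ]]
[ 5.32968935e-01 -4.69351345e-01  3.48113093e-04]
```

>>> play_rows --xyz '[[50, -42, 0], [104, -88, 0], [158, -134, 0], [212, -180, 0], [266, -226, 0], [320, -272, 0], [374, -318, 0], [428, -364, 0], [482, -410, 0], [530, -460, 0]]' --rot '[[0, 0, 0], [0, 0, 0], [0, 0, 0], [0, 0, 0], [0, 0, 0], [0, 0, 0], [0, 0, 0], [0, 0, 0], [0, 0, 0], [0, 0, 0]]' --grip '[0, 0, 0, 0, 0, 0, 0, 0, 0, 0]'

```text
time_s: 1.5
eef_pos: [0.5001, 0.0601, 0.2505]
eef_rot: [0.0, 0.974, 0.226, 0.0]
wrist_force: [1.1, -0.7, 0.5]
opening: -0.001
grasp_force: 0.0
```

```bash
python3 - <<'E'
from h import *
w=cam('wrist'); print(w['T'].round(3), T_tool()[:3,3])
cv2.imwrite('pics/w1.png',w['color'][...,::-1]); np.savez('w1.npz',**{k:w[k] for k in ('color','depth','T','camera_matrix','k1')})
E
```

```text
[[ 0.44  -0.856 -0.273  0.571]
 [-0.898 -0.418 -0.135  0.093]
 [ 0.001  0.305 -0.952  0.373]
 [ 0.     0.     0.     1.   ]] [0.50117308 0.06673387 0.25060666]
```

View pics/w1.png

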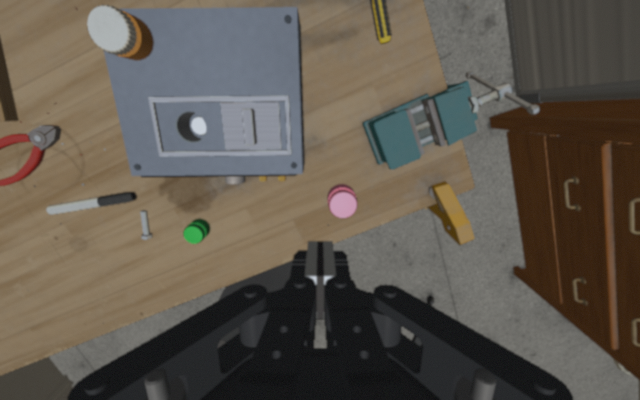

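The wrist view shows the rail frame with corners (149,98), (290,96), (290,154) and (158,156). The guard spans columns 221–283 with its ridge at (248,126), and the round key is at (198,126).

```bash
python3 - <<'E'
from h import *
w=dict(np.load('w1.npz')); 
P=[onz(w,u,v,.067)[:2] for u,v in [(149,98),(290,96),(290,154),(158,156)]]
for p in P: print(p.round(4))
for i in range(4): d=P[(i+1)%4]-P[i]; print(np.linalg.norm(d).round(4),np.degrees(np.arctan2(d[1],d[0])).round(1))
print('frame centre',np.mean(P,0))
print('key',onz(w,198,126,.04),'ridge',onz(w,248,126,.08))
for u,v in [(150,60),(260,60),(230,110)]:
    o,r=ray(w,u,v); print((o+r*np.median(w['depth'][v-2:v+3,u-2:u+3])).round(4))
E
```

```text
[0.5043 0.2514]
[0.5685 0.1252]
[0.5154 0.1014]
[0.4515 0.2269]
0.1415 -63.0
0.0582 -155.8
0.1408 117.0
0.0582 24.9
frame centre [0.50992241 0.1762133 ]
key [0.4936628  0.20800591 0.04      ] ridge [0.52472597 0.14982997 0.08      ]
[0.5379 0.2633 0.0608]
[0.5859 0.1663 0.0605]
[0.5289 0.1754 0.064 ]
```

>>> play_rows --xyz '[[0, 0, 0], [0, 0, 0], [0, 0, 0], [0, 0, 0], [0, 0, 0], [0, 0, 0], [0, 0, 0], [0, 0, 0], [0, 0, 0], [0, 0, 0]]' --rot '[[0, 0, -0.016], [0, 0, -0.016], [0, 0, -0.016], [0, 0, -0.016], [0, 0, -0.016], [0, 0, -0.016], [0, 0, -0.016], [0, 0, -0.016], [0, 0, -0.016], [0, 0, -0.016]]' --grip '[0, 0, 0, 0, 0, 0, 0, 0, 0, 0]'

```text
time_s: 2.8
eef_pos: [0.4994, 0.0581, 0.2503]
eef_rot: [-0.0, 0.972, 0.234, -0.0]
wrist_force: [0.6, -1.4, 0.5]
opening: 0.002
grasp_force: 0.0
```

```bash
cat > to.py <<'E'
from h import *
import sys
# tool shift (mm) to supply coords (x,y rel. well centre, z tip height above top) ; usage: to.py x y z
W=np.array([.5244,.1477,.062]); yaw=np.radians(27)
S=np.array([[np.cos(yaw),-np.sin(yaw),0],[np.sin(yaw),np.cos(yaw),0],[0,0,1]])
T=T_tool(); t=T[:3,3]-[0,0,.019]
print('tip in supply mm',(S.T@(t-W)*1e3).round(1),'yaw',np.degrees(np.arctan2(T[1,0],T[0,0])).round(2),readout.get_obs()['wrist_force'])
if len(sys.argv)>3:
    g=W+S@(np.array([float(s) for s in sys.argv[1:4]])/1e3)
    print('shift',(T[:3,:3].T@(g-t)*1e3).round(1))
E
python3 to.py 0 -36 50
```

```text
tip in supply mm [-62.9 -68.5 169.3] yaw 27.04 [ 0.58877606 -1.41190327  0.54305078]
shift [ 62.9 -32.5 119.3]
```

>>> play_rows --xyz '[[9, -5, 16], [18, -10, 32], [27, -15, 48], [36, -20, 64], [45, -25, 80], [54, -29, 96], [60, -32, 112], [63, -32, 119], [63, -32, 119], [63, -32, 119]]' --rot '[[0, 0, 0], [0, 0, 0], [0, 0, 0], [0, 0, 0], [0, 0, 0], [0, 0, 0], [0, 0, 0], [0, 0, 0], [0, 0, 0], [0, 0, 0]]' --grip '[0, 0, 0, 0, 0, 0, 0, 0, 0, 0]'

```text
time_s: 4.05
eef_pos: [0.5414, 0.1149, 0.1319]
eef_rot: [0.0, 0.972, 0.234, 0.0]
wrist_force: [0.2, 0.2, 1.4]
opening: -0.002
grasp_force: 0.0
```

```bash
python3 to.py 0 -36 50; python3 - <<'E'
from h import *
w=cam('wrist')
cv2.imwrite('pics/w2.png',w['color'][...,::-1]); np.savez('w2.npz',**{k:w[k] for k in ('color','depth','T','camera_matrix','k1')})
E
```

```text
tip in supply mm [  0.3 -36.9  50.9] yaw 27.02 [0.21061705 0.24230722 1.37324169]
shift [-0.3 -0.9  0.9]
```

View pics/w2.png

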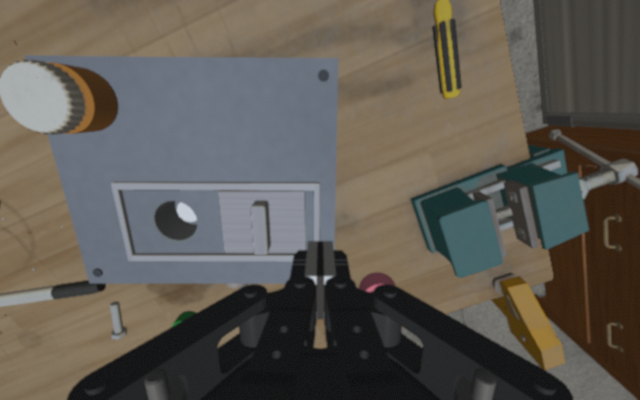

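Here the rail frame's outer corners are (112,184), (321,183) and (130,262). The ridge spans columns 252–269 and rows 200–253, the round well is at (176,220), and the finger tip is at (320,243).

```bash
python3 - <<'E'
from h import *
from to import W,S
w=dict(np.load('w2.npz')); f=lambda u,v,z:(S.T@(onz(w,u,v,z)-W)*1e3).round(1)
for u,v,z in [(112,184,.067),(321,183,.067),(130,262,.067),(176,220,.062),(252,201,.08),(265,201,.08),(255,253,.08),(269,253,.08),(219,192,.0655),(304,192,.0655),(334,60,.062)]: print(u,v,f(u,v,z))
E
```

```text
tip in supply mm [  0.3 -36.9  51. ] yaw 27.01 [-0.04250053 -0.25531587  0.27715428]
112 184 [ 29.8 101.4   5. ]
321 183 [ 30.5 -39.    5. ]
130 262 [-29.3 101.3   5. ]
176 220 [ 1.8 65.4  0. ]
252 201 [21.9  5.2 18. ]
265 201 [21.9 -3.1 18. ]
255 253 [-15.2   5.9  18. ]
269 253 [-15.2  -3.6  18. ]
219 192 [23.8 31.   3.5]
304 192 [ 23.7 -27.4   3.5]
334 60 [106.4 -46.9   0. ]
```

>>> play_rows --xyz '[[0, 0, 10], [0, 0, 20], [1, 0, 30], [1, 0, 37], [1, 0, 42], [1, 0, 42], [1, -4, 42], [1, -8, 42], [1, -11, 42], [1, -14, 42]]' --rot '[[0, 0, 0], [0, 0, 0], [0, 0, 0], [0, 0, 0], [0, 0, 0], [0, 0, 0], [0, 0, 0], [0, 0, 0], [0, 0, 0], [0, 0, 0]]' --grip '[0, 0, 0, 0, 0, 0, 0, 0, 0, 0]'

```text
time_s: 5.35
eef_pos: [0.5355, 0.1284, 0.0894]
eef_rot: [0.0, 0.972, 0.234, 0.0]
wrist_force: [0.4, -0.6, -0.1]
opening: 0.002
grasp_force: 0.0
```

```bash
python3 to.py 1 30 9
```

```text
tip in supply mm [  1.1 -22.3   8.4] yaw 27.04 [ 0.39689538 -0.60848547 -0.08075434]
shift [ -0.1 -52.3  -0.6]
```

>>> play_rows --xyz '[[0, -5, -0.5], [0, -10, -0.5], [0, -15, -0.5], [0, -20, -0.5], [0, -25, -0.5], [0, -30, -0.5], [0, -35, -0.5], [0, -40, -0.5], [0, -45, -0.5], [0, -49, -0.5]]' --rot '[[0, 0, 0], [0, 0, 0], [0, 0, 0], [0, 0, 0], [0, 0, 0], [0, 0, 0], [0, 0, 0], [0, 0, 0], [0, 0, 0], [0, 0, 0]]' --grip '[0, 0, 0, 0, 0, 0, 0, 0, 0, 0]'

```text
time_s: 6.6
eef_pos: [0.5132, 0.1721, 0.0899]
eef_rot: [0.0, 0.972, 0.234, 0.0]
wrist_force: [1.8, -0.7, -0.7]
opening: 0.0
grasp_force: 0.7
```

```bash
python3 to.py 1 40 9; python3 - <<'E'
from h import *
w=cam('wrist')
cv2.imwrite('pics/w3.png',w['color'][...,::-1]); np.savez('w3.npz',**{k:w[k] for k in ('color','depth','T','camera_matrix','k1')})
E
```

```text
tip in supply mm [ 1.1 26.8  8.9] yaw 27.03 [ 1.80352636 -0.72037283 -0.66757731]
shift [ -0.1 -13.2  -0.1]
```

View pics/w3.png

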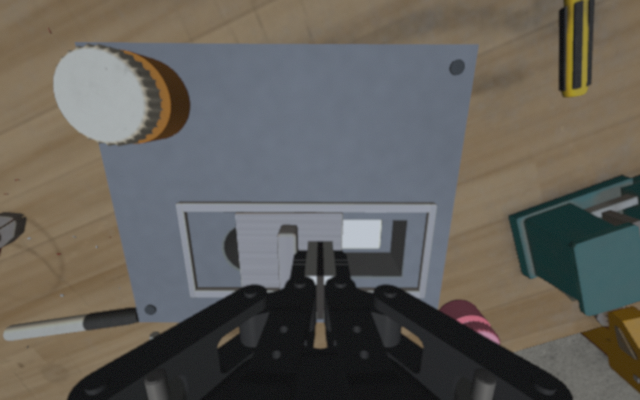

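The guard has moved: plate columns are 236–343 at row 213, frame corners are (177,204) and (436,204), and the white reset key shows at 342–382. The well's right edge is at column 406.

```bash
python3 - <<'E'
from h import *
from to import W,S
w=dict(np.load('w3.npz')); f=lambda u,v,z:(S.T@(onz(w,u,v,z)-W)*1e3).round(1)
for u,v,z in [(177,204,.067),(436,204,.067),(187,297,.067),(236,213,.0655),(343,213,.0655),(281,226,.08),(298,226,.08),(406,221,.062),(402,275,.062),(382,220,.04),(381,249,.04)]: print(u,v,f(u,v,z))
E
```

```text
tip in supply mm [ 1.1 27.2  8.8] yaw 27.05 [ 1.61061713 -0.20389593  0.92701363]
177 204 [ 30.5 101.9   5. ]
436 204 [ 30.4 -36.7   5. ]
187 297 [-28.  104.7   5. ]
236 213 [24.8 71.3  3.5]
343 213 [24.7 12.8  3.5]
281 226 [23.2 44.9 18. ]
298 226 [23.2 36.4 18. ]
406 221 [ 18.6 -23.2   0. ]
402 275 [-16.4 -24.    0. ]
382 220 [ 10.4 -14.8 -22. ]
381 249 [-10.4 -15.5 -22. ]
```

>>> play_rows --xyz '[[0, -4, 0], [0, -8, 0], [0, -12, 0], [0, -15, 0], [0, -17, 0], [0, -18, 0], [0, -19, 0], [0, -19.5, 0], [0, -20, 0], [0, -20, 0]]' --rot '[[0, 0, 0], [0, 0, 0], [0, 0, 0], [0, 0, 0], [0, 0, 0], [0, 0, 0], [0, 0, 0], [0, 0, 0], [0, 0, 0], [0, 0, 0]]' --grip '[0, 0, 0, 0, 0, 0, 0, 0, 0, 0]'

```text
time_s: 7.9
eef_pos: [0.5042, 0.1895, 0.0898]
eef_rot: [-0.0, 0.972, 0.234, 0.0]
wrist_force: [3.2, -1.1, -0.5]
opening: 0.003
grasp_force: 0.7
```

```bash
cat > look.py <<'E'
from h import *
from to import W,S
import sys
w=cam('wrist'); n=sys.argv[-1]
cv2.imwrite(f'pics/{n}.png',w['color'][...,::-1]); np.savez(n+'.npz',**{k:w[k] for k in ('color','depth','T','camera_matrix','k1')})
E
python3 look.py w4
```

```text
tip in supply mm [ 1.  46.4  8.8] yaw 27.03 [ 3.21795612 -1.13289386 -0.54931473]
```

View pics/w4.png

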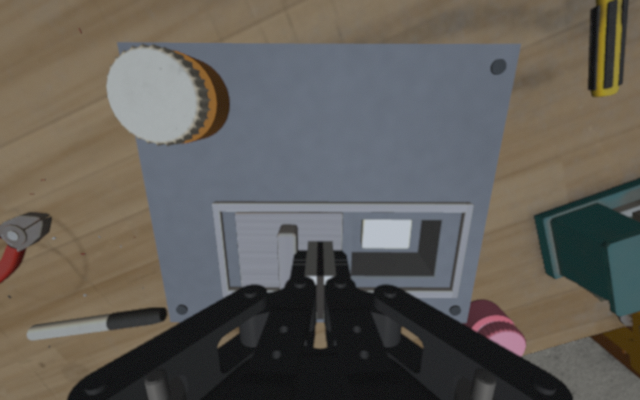

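The guard is nearly open: the plate's left edge is at column 236, the stop's inner edge is about 223, and the key is fully visible at (387,234). I'll nudge it to the end and watch the force.

>>> play_rows --xyz '[[0, -0.3, 0], [0, -0.6, 0], [0, -0.9, 0], [0, -1.2, 0], [0, -1.5, 0], [0, -1.8, 0], [0, -1.8, 0], [0, -1.8, 0], [0, -1.8, 0], [0, -1.8, 0]]' --rot '[[0, 0, 0], [0, 0, 0], [0, 0, 0], [0, 0, 0], [0, 0, 0], [0, 0, 0], [0, 0, 0], [0, 0, 0], [0, 0, 0], [0, 0, 0]]' --grip '[0, 0, 0, 0, 0, 0, 0, 0, 0, 0]'

```text
time_s: 9.2
eef_pos: [0.5039, 0.1904, 0.0899]
eef_rot: [0.001, 0.972, 0.234, 0.0]
wrist_force: [3.2, -5.7, -0.7]
opening: -0.003
grasp_force: 3.0
```

```bash
python3 to.py 1 1 20
```

```text
tip in supply mm [ 1.1 47.3  8.9] yaw 27.03 [ 3.20868087 -5.68533203 -0.6540888 ]
shift [ -0.1  46.4 -11.1]
```

>>> play_rows --xyz '[[0, 2, 0], [0, 6, -3], [0, 12, -6], [0, 18, -6], [0, 24, -6], [0, 30, -6], [0, 36, -6], [0, 42, -6], [0, 47, -6], [0, 47, -6]]' --rot '[[0, 0, 0], [0, 0, 0], [0, 0, 0], [0, 0, 0], [0, 0, 0], [0, 0, 0], [0, 0, 0], [0, 0, 0], [0, 0, 0], [0, 0, 0]]' --grip '[0, 0, 0, 0, 0, 0, 0, 0, 0, 0]'

```text
time_s: 10.45
eef_pos: [0.5249, 0.1489, 0.0958]
eef_rot: [-0.0, 0.972, 0.233, 0.0]
wrist_force: [-0.0, 0.0, 0.3]
opening: 0.0
grasp_force: 0.0
```

```bash
python3 to.py 0.8 0.5 -18;python3 look.py w5
```

```text
tip in supply mm [ 1.   0.9 14.8] yaw 27.0 [-0.04827863  0.00057422  0.25445049]
shift [-0.2  0.4 32.8]
tip in supply mm [ 1.   0.9 14.8] yaw 27.0 [-0.04827863  0.00057422  0.25445049]
```

View pics/w5.png

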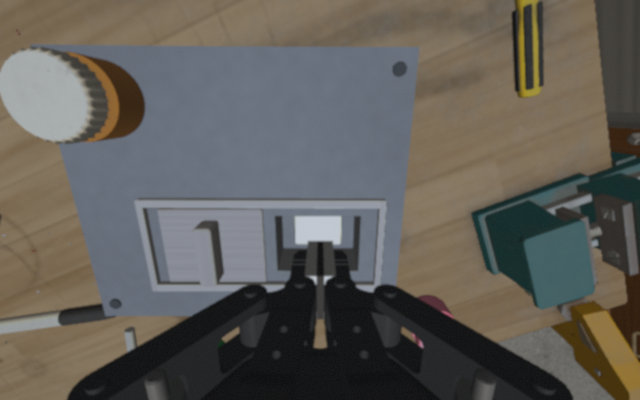

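The guard is fully aside. The well spans columns 276–361 with the key at 295–342, both centred at about 318.5, against the fingers at 320. Descending.

>>> play_rows --xyz '[[0, 0.5, 6], [0, 0.5, 12], [0, 0.5, 18], [0, 0.5, 24], [0, 0.5, 30], [0, 0.5, 34], [0, 0.5, 37], [0, 0.5, 40], [0, 0.5, 43], [0, 0.5, 44]]' --rot '[[0, 0, 0], [0, 0, 0], [0, 0, 0], [0, 0, 0], [0, 0, 0], [0, 0, 0], [0, 0, 0], [0, 0, 0], [0, 0, 0], [0, 0, 0]]' --grip '[0, 0, 0, 0, 0, 0, 0, 0, 0, 0]'

```text
time_s: 11.75
eef_pos: [0.525, 0.1488, 0.0528]
eef_rot: [0.0, 0.972, 0.234, -0.0]
wrist_force: [-7.6, -1.1, 18.9]
opening: -0.001
grasp_force: 9.3
```

```bash
python3 to.py 0.8 0.5 -30
```

```text
tip in supply mm [  1.1   0.7 -28.2] yaw 27.05 [-7.61087036 -1.09606119 18.85130303]
shift [-0.3  0.2  1.8]
```

The key is at its stop: the tip is at −28 mm with 19 N, where 5 N is enough. Now lift out and move to the +y side of the ridge. The open ridge is at 62, so its +y face is at 67 and the tip needs y ≥ 90.

>>> play_rows --xyz '[[0, 0, 0], [0, 0, -6], [0, 0, -14], [0, 0, -24], [0, 0, -36], [0, 0, -48], [0, 0, -58], [0, 0, -66], [0, 0, -72], [0, 0, -72]]' --rot '[[0, 0, 0], [0, 0, 0], [0, 0, 0], [0, 0, 0], [0, 0, 0], [0, 0, 0], [0, 0, 0], [0, 0, 0], [0, 0, 0], [0, 0, 0]]' --grip '[0, 0, 0, 0, 0, 0, 0, 0, 0, 0]'

```text
time_s: 13.0
eef_pos: [0.5252, 0.1489, 0.1243]
eef_rot: [0.0, 0.972, 0.234, 0.0]
wrist_force: [-0.5, 1.0, 0.6]
opening: -0.001
grasp_force: 0.0
```

```bash
python3 to.py 1 93 42;python3 look.py w6; python3 - <<'E'
from h import *
from to import W,S
w=dict(np.load('w6.npz'));m=(w['color'].min(2)>200).astype(np.uint8)
n,l,s,c=cv2.connectedComponentsWithStats(m)
for i in range(1,n):
    if s[i,4]>100:
        u,v=c[i]; print(s[i],'at key height',S.T@(onz(w,u,v,.04)-W)*1e3,'depth pt z',(lambda o:o[0]+o[1]*np.median(w['depth'][l==i]))(ray(w,u,v)))
# jar lid
c5=dict(np.load('w1.npz'))
print('jar w1',S.T@(onz(c5,115,32,.099)-W)*1e3)
E
```

```text
tip in supply mm [ 1.3  0.7 43.3] yaw 27.03 [-0.45869007  0.98184842  0.63355556]
shift [ -0.2 -92.3   1.2]
tip in supply mm [ 1.3  0.7 43.3] yaw 27.03 [-0.45869007  0.98184842  0.63355556]
tip in supply mm [ 1.   0.8 42.8] yaw 27.03 [-0.20638642 -0.13216693  0.25192316]
jar w1 [ 80.13815116 101.41886546  37.        ]
```

View pics/w6.png

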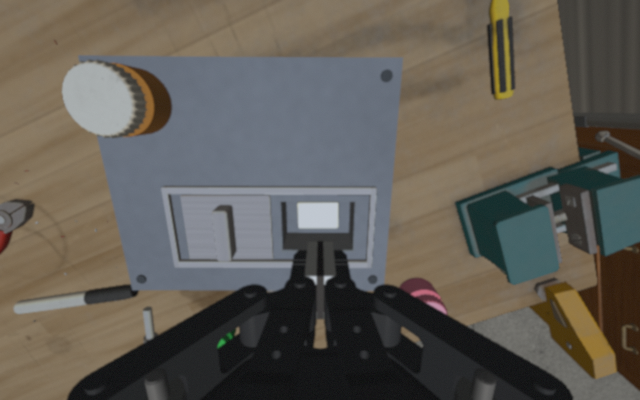

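The key is up again (318,215), the guard is open, and nothing has moved. The jar is clear of the path. Going over to the far side of the ridge.

>>> play_rows --xyz '[[0, -15, 0], [0, -32, 0], [0, -50, 0], [0, -68, 0], [0, -82, 0], [0, -90, 0], [0, -91, 8], [0, -91, 18], [0, -91, 28], [0, -91, 33]]' --rot '[[0, 0, 0], [0, 0, 0], [0, 0, 0], [0, 0, 0], [0, 0, 0], [0, 0, 0], [0, 0, 0], [0, 0, 0], [0, 0, 0], [0, 0, 0]]' --grip '[0, 0, 0, 0, 0, 0, 0, 0, 0, 0]'

```text
time_s: 14.3
eef_pos: [0.4832, 0.2294, 0.0895]
eef_rot: [-0.0, 0.972, 0.233, -0.001]
wrist_force: [-0.4, -0.3, 0.5]
opening: 0.004
grasp_force: 0.0
```

```bash
python3 to.py 1 20 9
```

```text
tip in supply mm [ 0.4 91.5  8.5] yaw 26.99 [-0.36803445 -0.30438489  0.54256021]
shift [ 0.7 71.5 -0.5]
```

>>> play_rows --xyz '[[0, 6, 0], [0, 12, 0], [0, 17, 0], [0, 22, 0], [0, 27, 0], [0, 32, 0], [0, 37, 0], [0, 42, 0], [0, 47, 0], [0, 50, 0]]' --rot '[[0, 0, 0], [0, 0, 0], [0, 0, 0], [0, 0, 0], [0, 0, 0], [0, 0, 0], [0, 0, 0], [0, 0, 0], [0, 0, 0], [0, 0, 0]]' --grip '[0, 0, 0, 0, 0, 0, 0, 0, 0, 0]'

```text
time_s: 15.55
eef_pos: [0.5065, 0.185, 0.0909]
eef_rot: [0.0, 0.972, 0.234, 0.0]
wrist_force: [-0.6, 1.4, 1.4]
opening: 0.001
grasp_force: 1.0
```

>>> play_rows --xyz '[[0, 4, 0], [0, 8, 0], [0, 12, 0], [0, 16, 0], [0, 19, 0], [0, 21, 0], [0, 22, 0], [0, 22, 0], [0, 22, 0], [0, 22, 0]]' --rot '[[0, 0, 0], [0, 0, 0], [0, 0, 0], [0, 0, 0], [0, 0, 0], [0, 0, 0], [0, 0, 0], [0, 0, 0], [0, 0, 0], [0, 0, 0]]' --grip '[0, 0, 0, 0, 0, 0, 0, 0, 0, 0]'

```text
time_s: 16.8
eef_pos: [0.5164, 0.1658, 0.0907]
eef_rot: [0.0, 0.972, 0.234, 0.0]
wrist_force: [-0.6, 0.4, 0.1]
opening: -0.005
grasp_force: 0.3
```

```bash
python3 to.py 1 15 9
```

```text
tip in supply mm [ 1.  19.7  9.7] yaw 27.04 [-0.56122517  0.42977139  0.1368342 ]
shift [-0.   4.7  0.7]
```

>>> play_rows --xyz '[[0, 0.5, 0], [0, 1, 0], [0, 1.5, 0], [0, 2, 0], [0, 2.5, 0], [0, 3, 0], [0, 3.5, 0], [0, 4, 0], [0, 4.5, 0], [0, 4.5, 0]]' --rot '[[0, 0, 0], [0, 0, 0], [0, 0, 0], [0, 0, 0], [0, 0, 0], [0, 0, 0], [0, 0, 0], [0, 0, 0], [0, 0, 0], [0, 0, 0]]' --grip '[0, 0, 0, 0, 0, 0, 0, 0, 0, 0]'

```text
time_s: 18.05
eef_pos: [0.5168, 0.1646, 0.0907]
eef_rot: [-0.003, 0.972, 0.234, -0.001]
wrist_force: [-5.0, 14.8, 4.4]
opening: -0.0
grasp_force: 7.9
```

```bash
python3 to.py 1 15 9
```

```text
tip in supply mm [ 0.9 18.5  9.7] yaw 27.03 [-5.00621876 14.78768321  4.42831096]
shift [0.1 3.5 0.7]
```

The stop is reached: 15 N at y = 18.5. Back off, lift and check.

>>> play_rows --xyz '[[0, -3, 0], [0, -7, 0], [0, -12, 0], [0, -14, -10], [0, -14, -25], [0, -14, -40], [0, -14, -55], [0, -14, -70], [0, -14, -85], [0, -14, -90]]' --rot '[[0, 0, 0], [0, 0, 0], [0, 0, 0], [0, 0, 0], [0, 0, 0], [0, 0, 0], [0, 0, 0], [0, 0, 0], [0, 0, 0], [0, 0, 0]]' --grip '[0, 0, 0, 0, 0, 0, 0, 0, 0, 0]'

```text
time_s: 19.3
eef_pos: [0.5127, 0.1743, 0.1823]
eef_rot: [0.0, 0.972, 0.234, 0.001]
wrist_force: [-0.3, -0.2, 0.4]
opening: 0.001
grasp_force: 0.0
```

```bash
python3 look.py w7
```

```text
tip in supply mm [  1.6  29.  101.3] yaw 27.03 [-0.31484985 -0.20310566  0.40048461]
```

View pics/w7.png

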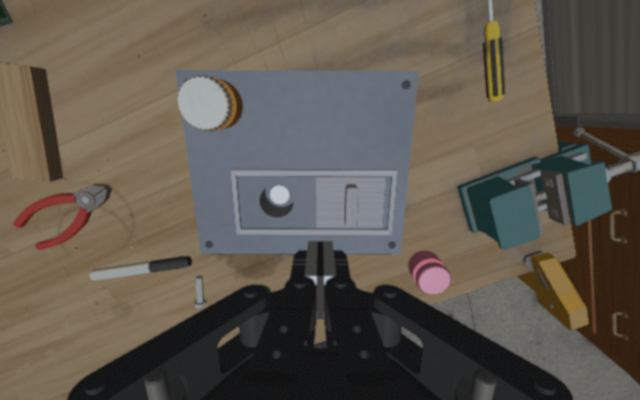

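The guard covers the well: plate columns are 316–386, the frame is 232–396, and everything else is in place. One numeric check of how shut the guard is and whether the supply shifted.

```bash
python3 - <<'E'
from h import *
from to import W,S
w=dict(np.load('w7.npz')); f=lambda u,v,z:(S.T@(onz(w,u,v,z)-W)*1e3).round(1)
for u,v,z in [(232,171,.067),(396,171,.067),(237,235,.067),(316,178,.0655),(386,178,.0655),(276,198,.062)]: print(u,v,f(u,v,z))
E
```

```text
tip in supply mm [  1.6  29.1 101.3] yaw 27.03 [ 0.45131218  0.63196684 -0.33481016]
232 171 [ 29.6 101.8   5. ]
396 171 [ 29.5 -36.8   5. ]
237 235 [-29.5 102.8   5. ]
316 178 [23.1 30.9  3.5]
386 178 [ 23.1 -29.2   3.5]
276 198 [ 4.1 66.6  0. ]
```

```bash
python3 -c "
from bench import ctrl; print(ctrl.hand_in())"
```

```text
the job is handed in; nothing more can be done
None
```

I slid the guard to its open stop, pressed the reset key to its stop (19 N) and saw it come back up, then slid the guard shut against its other stop. The supply and the jar did not visibly move, I never entered the round well, and I handed in at about 19 s; no verdict was returned.

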